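Prop open the service lid of a bench electronics unit

ROBOT

A 6-joint arm with a two-finger parallel gripper is mounted at the origin on the work surface. World frame = base frame: x ahead of the robot, y to its left, z up, the work surface at z = 0. Lengths are in m, angles in rad, forces in N, time in s.
With the tool pointing down it reaches from about 0.275 to 0.825 m from the base axis. Payload 5.2 kg.
Tool frame: the origin (TCP) lies on the centre line of the jaws, within the pads' length; the fingertips stand 17 mm ahead of it and the grasp point (between the pads) lies 2 mm behind it; z points along the fingers, y is the direction in which the jaws open and shut (so a half turn about z gives the same grasp; the last joint's range is limited). The gripper opens to 93 mm and grips with 3 to 60 N. Pads are 15 mm wide; open, the fingers measure 128 mm over their backs; the gripper's body (75 mm by 188 mm) begins 65 mm behind the grasp point.
Start: joints at [0.905, 0.259, 1.535, -0, 1.348, -0.203], TCP at [0.246, 0.492, 0.236] pointing down, gripper open.
Joint ranges: [-3.14, 3.14], [-0.91, 2.08], [0.19, 2.58], [-1.22, 4.36], [0.22, 2.71], [-3.12, 3.12]. Speed limits (rad/s): [2.57, 2.57, 3.14, 3.14, 3.14, 3.14].

INTERFACE

Orientations are given as a rotation vector (axis times angle).
In Python, from station import bot gives the robot as it stands. Calls block until the motion is done:
- bot.move_ptp(position, orientation): joint-space move of the TCP to a pose.
- bot.move_l(position, rot=None, rate=0.15): straight line of the TCP; rot=None keeps the orientation; rate is the mean speed in m/s.
- bot.move_joints(angles): joint-space move.
- bot.grip(opening): finger opening in m; the grip force is fixed at half the most; returns when the fingers have stopped.
- bot.hold(seconds).
- bot.solve_ik(position, orientation): joint angles nearest the present ones, or None.
- bot.get_image(name): name is "scene" or "side" or "wrist"; returns a dict with "image" (480x640x3 uint8, red, green, blue), "fov_y" (degrees; the focal length in pixels is half the picture's height over the tangent of half this angle, whatever the lens; pixels are square), "cx", "cy" (the principal point, pixels), "T" (4x4, takes a point from camera to world coordinates); the wrist camera has in their place "T_tool_cam" (4x4, takes a point from camera to tool coordinates, whose origin is the TCP and whose axes are the flange's). Camera axes: x right, y up, looking along -z (the intrinsics and any distortion apply to the point x, -y, -z); pixel columns grow to the right and rows downward; lengths in m; the calibration is good to about 2 mm. A picture is of the moment at which its call begins: read the wrist's pose just before it. There is no depth.
A pose or a line that the arm cannot do raises bot.MotionError and nothing moves.
- bot.sign_off(): hands the job in, once; it reports no verdict.
Readings, each from a call of its own:
- bot.get_t(): time.
- bot.get_joint_positions(): joint angles.
- bot.get_joint_velocities(): joint speeds.
- bot.get_joint_torque(): joint torques, N m.
- bot.get_eef_pos(): TCP position.
- bot.get_tcp_rot(): TCP orientation.
- bot.get_contact_force(): force on the tool from outside, world axes, zero at the start.
- bot.get_moment(): the same for the moment, N m.
- bot.get_opening(): finger opening in m.
Only numpy, scipy, OpenCV 4.12 (cv2) and the standard library are available. Lean on these libraries where they do the work, as an engineer would, in place of code of your own. Each camera call takes 0.05 s, during which the arm holds its last target.

TASK

Open the service lid of the grey electronics unit by its knob until it stays up by itself, then swing the prop rod out from the inside of the lid and draw it over, feeling its bent foot along the steel strip until it drops fully into the holding hole, and leave the lid resting on the rod. Never let the lid fall, do not force the rod against the strip, and leave the other things on the table where they are.

Things in the scene. Friction and masses are not known exactly. Their poses are not given: they have to be found in the camera images.
- unit: Grey sheet-metal case 240 (x) x 350 (y) x 88 mm, open at the top under a hinged lid; origin under its middle on the table, z up. Black front panel on its own -x side, lid hinge on +x. Walls 3 mm thick, their inner sides at y = +-171 mm, tops at z = 84 mm. Boards and heat sink inside stay below z = 55 mm.
- hinge (a point): Middle of the lid's hinge line, which runs along the unit's y: at x = +117.5, y = 0, z = 88 mm of the unit. It does not move with the lid; its axes are those of the unit.
- lid (a joint): Opening angle of the lid, rad: 0 shut, stop at 1.54. Steel sheet 222 (from the hinge) x 354 x 3 mm, 0.75 kg +-10 %; the plane of its underside passes through the hinge line. Hinge friction holds it only near upright, above about 1.34; a light pull moves it, and lower down it sinks or falls when let go. Propped, it rests at 1.0 to 1.22.
- knob_grip (a point): Middle of the black cylindrical knob, 24 mm across, 24 mm long, that points forward from the lid's front edge: 246 mm from the hinge line along the lid, 3 mm below the plane of its underside, at y = -50 mm of the unit. Its axis lies along the lid, square to the hinge; it swings with the lid.
- prop (a joint): Angle of the prop rod away from the lid, rad: 0 lies along the lid's inside, pointing to its front edge; grows as it swings away from the lid. Slightly stiff pivot: stays where left; 1.5 to 1.9 when propped. Pivot: y = +105 mm of the unit, 75 mm from the hinge along the lid, 20 mm below its underside; it turns about a line parallel to the hinge, with 10 mm of play sideways at the foot.
- prop_grip (a point): Middle of the black ball grip, 18 mm across, on the prop rod, 110 mm from the pivot along the rod. Rod: 8 mm round light alloy, straight for 144.5 mm from pivot to bend. Hidden inside while the lid is shut.
- prop_foot (a point): Centre of the flat end of the rod's bent foot. Foot: 8 mm round, 15 mm long from the bend, turned 52.9 degrees from the rod's line towards the side away from the lid, so that it points about straight down when propped. A collar 18 mm across sits on it 11 mm from its end: fully in, the collar lies on the strip and this point is 11 mm below the strip's top.
- strip (a point): Middle of the stretch in which the holding hole can lie, on the top face of a level steel strip inside the unit: x = -49.5, y = +105, z = 55 mm of the unit; axes of the unit. The strip is 80 (x) x 34 (y) x 8 mm, screwed on at a place along x that differs. The hole, round, 12.5 mm, right through, is at the strip's middle: within 8 mm of this point along the unit's x, at the same y.
- screwdriver: Screwdriver lying near the unit, 190 mm long; leave it alone.
- dish: Aluminium dish for screws, 76 mm across, 22 mm high, near the unit's front; origin under its middle; leave it alone.
- objective: Microscope objective standing on the table near the unit's front, 32 mm across, 44 mm high; leave it alone.
- duster: Spray can, 66 mm across, 190 mm high; leave it alone.
- mouse: Computer mouse 105 x 62 x 32 mm; leave it alone.
- jar: Small glass jar 52 mm across, 60 mm high; leave it alone.
- book: Thick book lying flat, 240 x 170 x 33 mm; leave it alone.

How it is judged:
On the way, in this order (a step that is already met when the one before it is completed fails the run):
1. the lid is raised close to upright (above 1.30 rad) (value of joint lid above 1.3 rad), for 0.2 s.
2. the prop rod is swung out from the lid (more than 1.0 rad) with the lid still up (value of joint prop above 1 rad and value of joint lid above 0.9 rad), for 0.1 s.
At the end, for the whole second after the job is handed in: The rod's foot is down in the holding hole, its end at least 7.5 mm below the strip's top face; the lid stands still at 0.95 to 1.28 rad, resting on the rod; everything is let go (z of prop_foot in the frame of unit between 0.037 and 0.0475 m and x of prop_foot in the frame of unit between -0.064 and -0.035 m and y of prop_foot in the frame of unit between 0.099 and 0.111 m and value of joint lid between 0.95 and 1.28 rad and velocity of joint lid between -0.05 and 0.05 rad/s and velocity of joint prop between -0.1 and 0.1 rad/s); the robot touches nothing.
It fails at once if the lid falls (it closes faster than 1.0 rad/s) (velocity of joint lid below -1 rad/s).
It fails at once if the rod is forced against the unit (more than 20 N) (contact force between prop and unit above 20 N).
It fails at once if a bystander is moved more than 25 mm (distance of any of screwdriver, dish, objective, duster, mouse, jar, book from where it was at the start of the episode above 0.025 m).
It also fails if it takes over 72 s, if anything falls off the work surface, if the arm or the gripper's body presses on something with over 40 N, if the wrist force passes 120 N, or if a joint passes its speed limit or range.

## Working session

There is one attempt and no reset: what is moved stays moved. The work goes in short steps, each a Python script; the robot and the scene stay as the last script left them, time stands still between calls to the robot, and variables do not carry over. Pictures are saved under pics/ and viewed, and the job is handed in when it is done.

```bash
ls; mkdir -p pics; python3 - <<'E'
from station import bot
import cv2,numpy as np
for n in ["scene","side","wrist"]:
    d=bot.get_image(n); cv2.imwrite(f"pics/a_{n}.png",d["image"][:,:,::-1])
    print(n,{k:(np.round(v,4).tolist() if k!="image" else 0) for k,v in d.items()})
print(bot.get_t(),bot.get_eef_pos(),bot.get_tcp_rot(),bot.get_opening(),bot.get_contact_force())
E
```

```text
pics
scene {'image': 0, 'fov_y': 54.7761, 'cx': 319.4783, 'cy': 233.8526, 'T': [[0.0754, -0.5108, 0.8564, 1.441], [0.9971, 0.0287, -0.0706, -0.0308], [0.0115, 0.8592, 0.5115, 0.5856], [0.0, 0.0, 0.0, 1.0]]}
side {'image': 0, 'fov_y': 56.9144, 'cx': 321.124, 'cy': 241.447, 'T': [[-0.9878, 0.0998, -0.1192, 0.4834], [-0.1546, -0.7133, 0.6836, 0.7386], [-0.0168, 0.6937, 0.7201, 0.7932], [0.0, 0.0, 0.0, 1.0]]}
wrist {'image': 0, 'fov_y': 58.746, 'cx': 321.4149, 'cy': 242.9186, 'T_tool_cam': [[0.0012, 0.964, 0.2659, 0.0732], [1.0, -0.0011, -0.0004, 0.0013], [-0.0001, 0.2659, -0.964, -0.1486], [0.0, 0.0, 0.0, 1.0]]}
0.15 [0.24530396 0.49186336 0.23504412] [-7.20379023e-01 -3.05731656e+00  1.88029845e-03] 0.09342013678312087 [-0.02409557  0.06376457  0.14571135]
```

View pics/a_scene.png

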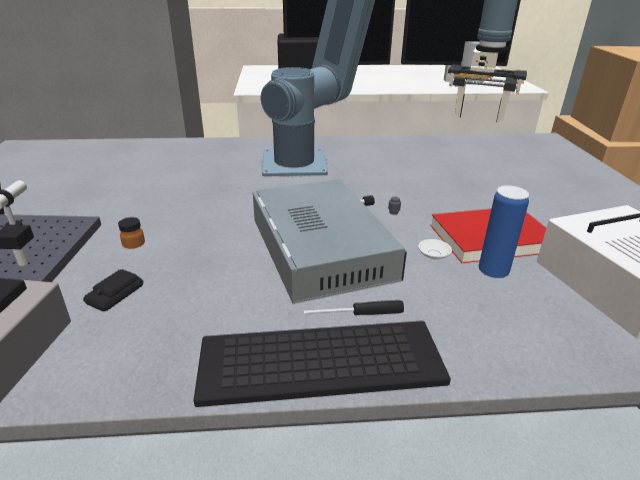

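View pics/a_side.png

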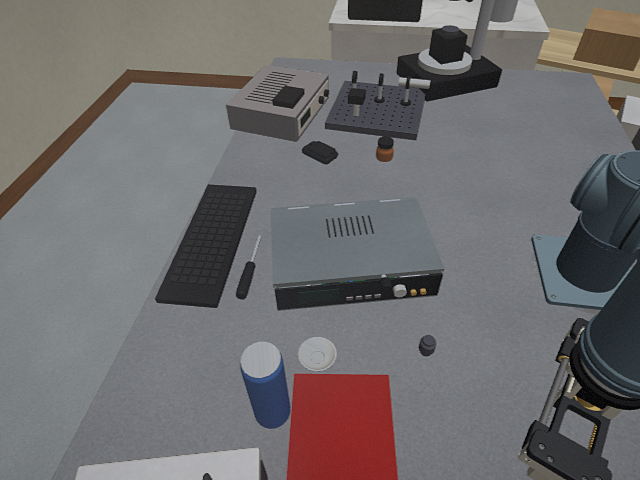

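View pics/a_wrist.png

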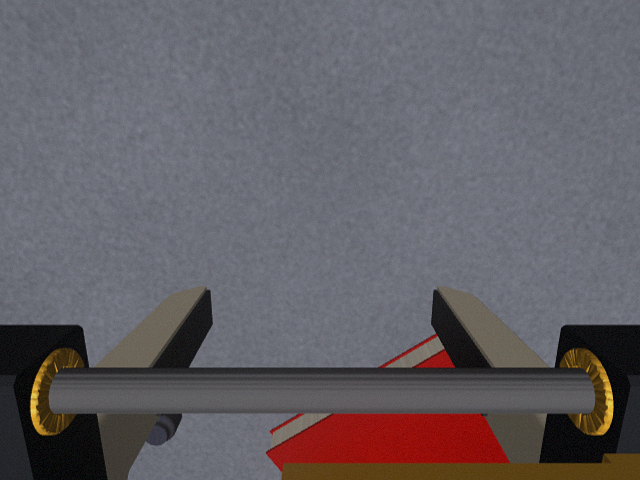

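```bash
python3 - <<'E'
import cv2
a=cv2.imread("pics/a_scene.png")[165:305,235:420]; cv2.imwrite("pics/b1.png",cv2.resize(a,None,fx=4,fy=4,interpolation=cv2.INTER_CUBIC))
a=cv2.imread("pics/a_side.png")[185:320,255:455]; cv2.imwrite("pics/b2.png",cv2.resize(a,None,fx=4,fy=4,interpolation=cv2.INTER_CUBIC))
E
```

```text
(no output)
```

View pics/b1.png

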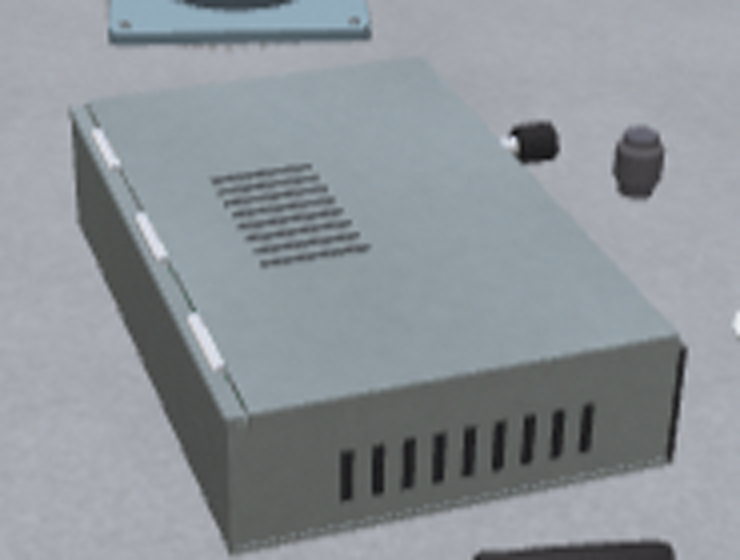

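View pics/b2.png

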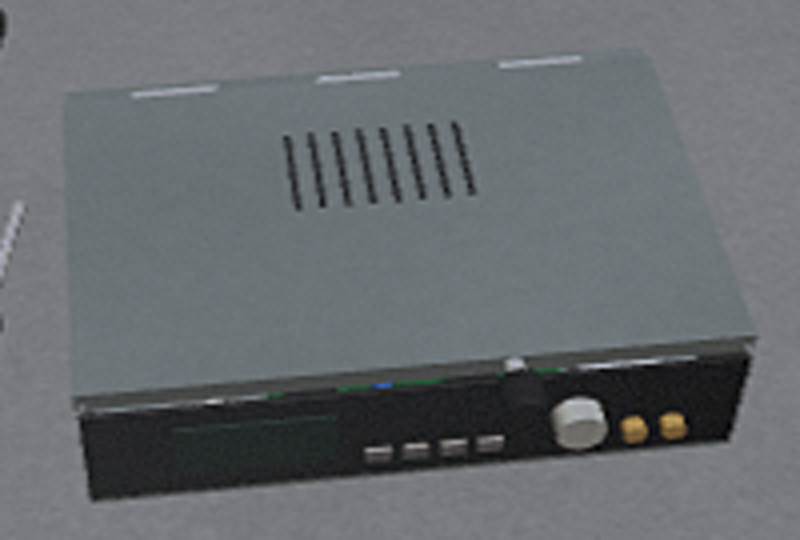

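```bash
cat > h.py <<'E'
import numpy as np,cv2
from scipy.optimize import least_squares
from scipy.spatial.transform import Rotation as R
from station import bot
def cam(n):
    d=bot.get_image(n); f=240/np.tan(np.radians(d["fov_y"]/2)); return d,f
CAM={'scene':(54.7761,319.4783,233.8526,[[0.0754,-0.5108,0.8564,1.441],[0.9971,0.0287,-0.0706,-0.0308],[0.0115,0.8592,0.5115,0.5856],[0,0,0,1]]),
'side':(56.9144,321.124,241.447,[[-0.9878,0.0998,-0.1192,0.4834],[-0.1546,-0.7133,0.6836,0.7386],[-0.0168,0.6937,0.7201,0.7932],[0,0,0,1]])}
def projT(P,T,fov,cx,cy):
    P=np.atleast_2d(P); T=np.asarray(T); f=240/np.tan(np.radians(fov/2))
    q=(P-T[:3,3])@T[:3,:3]
    return np.c_[cx+f*q[:,0]/-q[:,2], cy-f*q[:,1]/-q[:,2]]
def proj(P,n):
    fov,cx,cy,T=CAM[n]; return projT(P,T,fov,cx,cy)
def tw(p,u):  # unit->world
    p=np.atleast_2d(p); c,s=np.cos(u[2]),np.sin(u[2])
    return np.c_[u[0]+c*p[:,0]-s*p[:,1],u[1]+s*p[:,0]+c*p[:,1],p[:,2]]
def snap(n,name,box=None,k=1):
    d=bot.get_image(n); im=d["image"][:,:,::-1]
    if box: im=im[box[1]:box[3],box[0]:box[2]]
    cv2.imwrite(f"pics/{name}.png",cv2.resize(im,None,fx=k,fy=k,interpolation=cv2.INTER_CUBIC)); return d
E
python3 - <<'E'
from h import *
S=[((680,335),(-104.5,177,91)),((425,58),(-104.5,-177,91)),((245,413),(117.5,177,91)),((88,105),(117.5,-177,91)),((232,552),(120,175,0)),((75,222),(120,-175,0)),((670,462),(-120,175,0)),((535,142),(-128.5,-50,85))]
D=[((75,400),(-104.5,177,91)),((755,338),(-104.5,-177,91)),((92,500),(-120,175,0)),((728,442),(-120,-175,0)),((65,92),(120,175,88)),((640,50),(120,-175,88))]
A=[(np.array(a)/4+(235,165),np.array(b)/1e3) for a,b in S];B=[(np.array(a)/4+(255,185),np.array(b)/1e3) for a,b in D]
def r(u): return np.concatenate([proj(tw([b for a,b in X],u),n)-[a for a,b in X] for X,n in((A,'scene'),(B,'side'))])
s=least_squares(lambda u:r(u).ravel(),[0.5,0.1,-1.57],loss='soft_l1')
print(s.x);print(r(s.x).round(1))
u=s.x
for nm,p in dict(knob=(-.1285,-.05,.085),hinge=(.1175,0,.088),prop=(.0425,.105,.068),strip=(-.0495,.105,.055)).items(): print(nm,tw(p,u))
E
```

```text
[ 0.53370108  0.05368352 -1.31959474]
[[-2.1 -0.2]
 [-1.7 -0.6]
 [-0.7 -0.1]
 [-1.3 -1.4]
 [ 1.7  3. ]
 [ 3.2  1.9]
 [ 2.   2.8]
 [-1.2  0.1]
 [-1.  -2.8]
 [ 0.1 -2. ]
 [-0.2  4.3]
 [ 0.4  4.5]
 [ 0.5  1.5]
 [ 1.2  0.9]]
knob [[0.45332937 0.16572207 0.085     ]]
hinge [[ 0.56290782 -0.06012868  0.088     ]]
prop [[0.64596974 0.03861705 0.068     ]]
strip [[0.62310148 0.12772957 0.055     ]]
```

```bash
python3 - <<'E'
from h import *
S=[((680,335),(-104.5,177,91)),((425,58),(-104.5,-177,91)),((245,413),(117.5,177,91)),((88,105),(117.5,-177,91)),((535,142),(-128.5,-50,85)),((232,552),(120,175,0)),((75,222),(120,-175,0)),((670,462),(-120,175,0))]
D=[((75,400),(-104.5,177,91)),((755,338),(-104.5,-177,91)),((65,92),(120,175,88)),((640,50),(120,-175,88)),((92,500),(-120,175,0)),((728,442),(-120,-175,0))]
A=[(np.array(a)/4+(235,165),np.array(b)/1e3) for a,b in S];B=[(np.array(a)/4+(255,185),np.array(b)/1e3) for a,b in D]
def r(u):
    def f(b): b=b.copy(); b[2]=u[3] if b[2]==0 else b[2]; return b
    return np.concatenate([proj(tw([f(b) for a,b in X],u),n)-[a for a,b in X] for X,n in((A,'scene'),(B,'side'))])
s=least_squares(lambda u:r(u).ravel(),[0.5,0.1,-1.57,0],loss='soft_l1')
print(s.x);print(r(s.x).round(1))
u=s.x
for nm,p in dict(knob=(-.1285,-.05,.085),hinge=(.1175,0,.088),prop=(.0425,.105,.068),strip=(-.0495,.105,.055)).items(): print(nm,tw(p,u))
# independent camera fits
for n,X in(('scene',A),('side',B)):
    def g(u): 
        X2=[(a,b) for a,b in X if b[2]>0]; return (proj(tw([b for a,b in X2],u),n)-[a for a,b in X2]).ravel()
    t=least_squares(g,[.53,.05,-1.3]); print(n,t.x,g(t.x).round(1))
E
```

```text
[ 0.53484345  0.05329126 -1.31766191  0.00881821]
[[-2.1  0. ]
 [-2.  -0.4]
 [-0.7  0.3]
 [-1.6 -1.2]
 [-1.4  0.3]
 [ 1.7 -0.1]
 [ 2.7 -0.8]
 [ 2.5 -0.3]
 [-1.4 -2.9]
 [-0.4 -2.3]
 [ 0.   1.4]
 [ 0.6  0.7]
 [-0.9  1.8]
 [ 0.6  1.7]]
knob [[0.45425534 0.16517427 0.085     ]]
hinge [[ 0.56427012 -0.06046427  0.088     ]]
prop [[0.64714102 0.03844182 0.068     ]]
strip [[0.62410057 0.12750998 0.055     ]]
scene [ 0.53562271  0.05660634 -1.32230757] [-0.6  0.4 -0.3 -0.3  0.6  0.4 -0.  -1.2  0.2  0.5]
side [ 0.5336699   0.05600349 -1.31287315] [-0.9 -1.5  0.3 -1.6 -0.   2.5  0.8  1.3]
```

```bash
cat >> h.py <<'E'
U=np.array([0.5347,0.0563,-1.319])
def rotm(psi,sgn):
    c,s=np.cos(U[2]),np.sin(U[2]); f=np.array([-c,-s,0]); yu=np.array([-s,c,0])*sgn
    z=np.cos(psi)*f+np.sin(psi)*np.array([0,0,1]); return np.c_[np.cross(yu,z),yu,z]
def pose(xu,yu,zu,psi,sgn,ahead=0.0):
    """TCP pose such that point (unit) lies `ahead` m ahead of TCP (along tool z)"""
    M=rotm(psi,sgn); p=tw((xu,yu,zu),U)[0]-M[:,2]*ahead
    return p,R.from_matrix(M).as_rotvec()
def lidpt(th,along,below):  # -> (xu,zu)
    return .1175-(along*np.cos(th)+below*np.sin(th)), .088+along*np.sin(th)-below*np.cos(th)
def ballpt(th,ph,l=.110):
    x,z=lidpt(th,.075,.020); a=th-ph; return x-l*np.cos(a), z+l*np.sin(a)
def footpt(th,ph):
    x,z=lidpt(th,.075,.020); a=th-ph; b=a-np.radians(52.9)
    return x-.1445*np.cos(a)-.015*np.cos(b), z+.1445*np.sin(a)+.015*np.sin(b)
E
python3 - <<'E'
from h import *
for sgn in(1,-1):
  print('sgn',sgn,'xz up',rotm(np.radians(225),sgn)[2,0])
  for th in(0,.5,1,1.45):
    x,z=lidpt(th,.250,.003)
    print(th,[ (a,None if (q:=bot.solve_ik(*pose(x,-.05,z,np.pi+np.radians(a)+th,sgn))) is None else np.round(q,2).tolist()) for a in(60,45,30,10,0,-20)])
  for th,ph in((1.45,0),(1.45,.6),(1.4,1.2),(1.2,1.6),(1.1,1.7)):
    x,z=ballpt(th,ph)
    print(th,ph,[(a,None if (q:=bot.solve_ik(*pose(x,.105,z,np.radians(180+a),sgn))) is None else np.round(q,2).tolist()) for a in(30,45,60,75,90)])
E
```

```text
sgn 1 xz up -0.7071067811865477
0 [(60, [0.49, 0.44, 1.81, -0.58, 1.09, 0.56]), (45, [0.61, 0.58, 1.76, -0.77, 1.26, 0.78]), (30, [0.7, 0.73, 1.7, -0.9, 1.44, 0.93]), (10, [0.76, 0.94, 1.62, -1.04, 1.69, 1.07]), (0, [0.77, 1.05, 1.58, -1.11, 1.81, 1.12]), (-20, None)]
0.5 [(60, [0.09, 0.16, 1.74, -0.02, 1.24, -0.16]), (45, [0.28, 0.2, 1.73, -0.3, 1.24, 0.13]), (30, [0.44, 0.28, 1.71, -0.56, 1.31, 0.39]), (10, [0.61, 0.44, 1.7, -0.83, 1.46, 0.65]), (0, [0.66, 0.54, 1.69, -0.93, 1.56, 0.76]), (-20, [0.72, 0.74, 1.68, -1.11, 1.76, 0.93])]
1 [(60, [-0.39, 0.21, 1.55, 0.38, 1.68, -0.65]), (45, [-0.24, 0.14, 1.56, 0.19, 1.55, -0.51]), (30, [-0.07, 0.1, 1.58, -0.05, 1.44, -0.31]), (10, [0.18, 0.12, 1.62, -0.4, 1.38, 0.0]), (0, [0.29, 0.16, 1.64, -0.58, 1.39, 0.16]), (-20, [0.47, 0.29, 1.69, -0.89, 1.49, 0.45])]
1.45 [(60, [-0.66, 0.47, 1.32, 0.59, 2.08, -0.82]), (45, [-0.6, 0.36, 1.33, 0.45, 1.94, -0.79]), (30, [-0.5, 0.25, 1.37, 0.3, 1.79, -0.73]), (10, [-0.33, 0.15, 1.44, 0.05, 1.59, -0.58]), (0, [-0.22, 0.11, 1.48, -0.11, 1.49, -0.47]), (-20, [0.01, 0.1, 1.58, -0.47, 1.37, -0.17])]
1.45 
[... 2657 characters left out ...]
7, 0.42, 1.28, -0.0, 1.44, 2.82])]
1.4 1.2 [(30, [0.46, 0.7, 1.43, -1.02, 1.46, -2.56]), (45, [0.38, 0.59, 1.43, -0.8, 1.34, -2.74]), (60, [0.26, 0.51, 1.42, -0.55, 1.27, -2.95]), (75, [0.13, 0.46, 1.4, -0.27, 1.25, 3.1]), (90, [-0.01, 0.46, 1.38, -0.0, 1.3, 2.88])]
1.2 1.6 [(30, [0.47, 0.8, 1.45, -1.03, 1.4, -2.45]), (45, [0.39, 0.68, 1.47, -0.83, 1.26, -2.63]), (60, [0.28, 0.58, 1.49, -0.58, 1.15, -2.86]), (75, None), (90, [0.0, 0.52, 1.47, -0.0, 1.15, 2.89])]
1.1 1.7 [(30, [0.46, 0.83, 1.46, -1.04, 1.38, -2.42]), (45, [0.38, 0.7, 1.49, -0.84, 1.22, -2.6]), (60, [0.27, 0.61, 1.51, -0.59, 1.11, -2.83]), (75, [0.14, 0.55, 1.51, -0.3, 1.07, -3.11]), (90, [-0.01, 0.54, 1.49, -0.0, 1.1, 2.88])]
```

```bash
python3 - <<'E'
from h import *
def ray(n,px,z):
    fov,cx,cy,T=CAM[n];T=np.array(T);f=240/np.tan(np.radians(fov/2))
    d=T[:3,:3]@np.array([(px[0]-cx)/f,-(px[1]-cy)/f,-1]);o=T[:3,3];return o+d*(z-o[2])/d[2]
c,s=np.cos(U[2]),np.sin(U[2])
for nm,n,px,z in(('obj','side',(428,345),.022),('dish','side',(317,353),.011),('dustertop','side',(262,357),.19),('dustertop','scene',(512,194),.19),('obj','scene',(395,205),.022)):
    p=ray(n,px,z);d=p[:2]-U[:2];print(nm,p.round(3),'unit',(c*d[0]+s*d[1]).round(3),(-s*d[0]+c*d[1]).round(3))
x,z=lidpt(0,.252,.003);print(pose(x,-.05,z,np.radians(225),1,0.0))
E
```

```text
obj [0.359 0.256 0.022] unit -0.238 -0.12
dish [0.574 0.299 0.011] unit -0.226 0.098
dustertop [0.634 0.419 0.19 ] unit -0.326 0.187
dustertop [0.647 0.415 0.19 ] unit -0.319 0.198
obj [0.359 0.26  0.022] unit -0.241 -0.12
(array([0.4527668 , 0.17410153, 0.085     ]), array([ 1.50082797,  1.93579275, -0.6216633 ]))
```

```bash
python3 - <<'E'
from h import *
x,z=lidpt(0,.2488,.003)
p,r=pose(x,-.05,z,np.radians(225),1,.11)
t=bot.get_t(); bot.grip(0.06); print(bot.get_t()-t)
bot.move_ptp(p,r); print(bot.get_t(),p,bot.get_eef_pos())
print(bot.get_eef_pos().tolist(),bot.get_tcp_rot().tolist())
snap("wrist","c1")
E
```

```text
0.7333
2.0917 [0.43418521 0.24633145 0.16278175] [0.43405782 0.24686326 0.16299025]
[0.43405781963119217, 0.2468632557751563, 0.16299024573610088] [1.50094571441719, 1.9371592361235512, -0.6205134902507803]
```

View pics/c1.png

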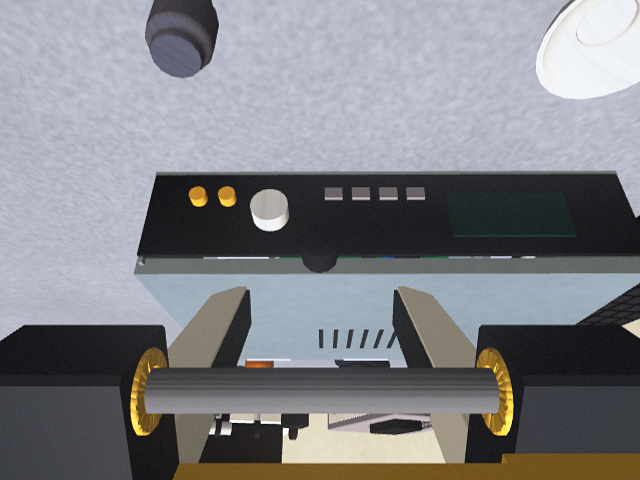

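```bash
cat >> h.py <<'E'
def wristT(p,r,Ttc):
    T=np.eye(4);T[:3,:3]=R.from_rotvec(r).as_matrix();T[:3,3]=p;return T@np.asarray(Ttc)
def wsnap(name,box=None,k=1):
    p,r=bot.get_eef_pos(),bot.get_tcp_rot(); d=snap("wrist",name,box,k)
    return wristT(p,r,d["T_tool_cam"]),d["fov_y"],d["cx"],d["cy"]
TTC=np.array([[0.0012,0.964,0.2659,0.0732],[1.0,-0.0011,-0.0004,0.0013],[-0.0001,0.2659,-0.964,-0.1486],[0,0,0,1]])
WI=(58.746,321.4149,242.9186)
E
python3 - <<'E'
from h import *
T=wristT([0.43405781963119217,0.2468632557751563,0.16299024573610088],[1.50094571441719,1.9371592361235512,-0.6205134902507803],TTC)
L={'knobfront':(-.1405,-.05,.085),'lidfrontTop-':(-.1045,-.177,.091),'panelbot-':(-.122,-.175,.009),'panelbot+':(-.122,.175,.009),'paneltop-':(-.122,-.175,.084)}
for k,v in L.items(): print(k,projT(tw(v,U),T,*WI).round(1))
E
python3 -c "
import cv2
a=cv2.imread('pics/c1.png')[160:300,120:360];cv2.imwrite('pics/c2.png',cv2.resize(a,None,fx=3,fy=3,interpolation=2))"
```

```text
knobfront [[319.  238.8]]
lidfrontTop- [[132.2 272.9]]
panelbot- [[150.2 162.2]]
panelbot+ [[623.8 163. ]]
paneltop- [[127.3 251.5]]
```

View pics/c2.png

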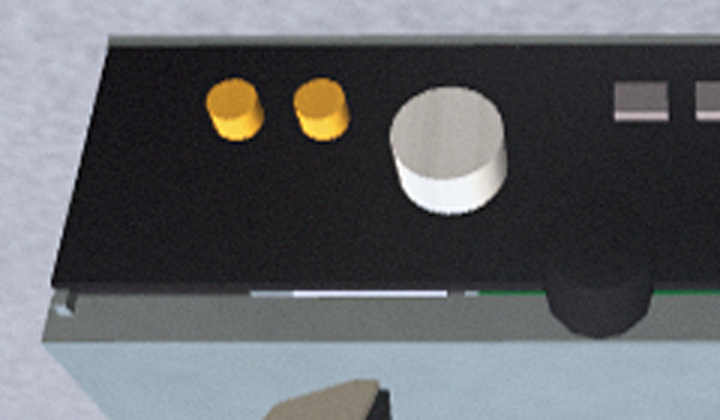

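```bash
python3 - <<'E'
from h import *
x,z=lidpt(0,.2488,.003)
p,r=pose(x,-.05,z,np.radians(225),1,.0109)
bot.move_l(p,r,rate=.08); print(bot.get_t(),bot.get_contact_force().round(2))
snap("wrist","d0",(200,180,440,380),3)
bot.grip(0.0); print(bot.get_t(),bot.get_opening(),bot.get_contact_force().round(2),bot.get_eef_pos()-p)
snap("wrist","d1",(200,180,440,380),3)
E
```

```text
3.5333 [ 0.5  -0.65 -0.42]
4.2667 0.022868573977273557 [-5.31  0.98  2.9 ] [-1.22068368e-03 -3.54550433e-04 -5.08001166e-05]
```

View pics/d1.png

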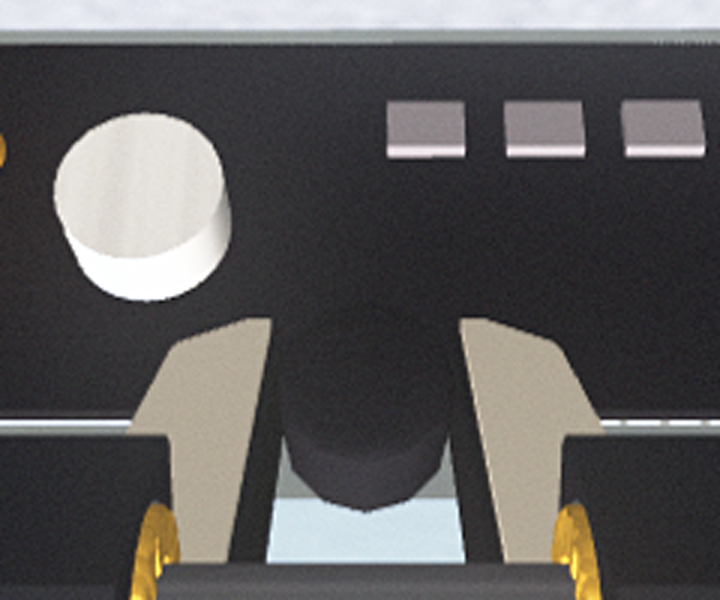

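```bash
python3 - <<'E'
from h import *
off=np.array([-.0012,-.0003,0])
for th in np.linspace(0.12,1.46,9):
    a=np.radians(45-35*np.clip((th-.3)/1.16,0,1))
    x,z=lidpt(th,.2488,.003)
    p,r=pose(x,-.05,z,np.pi+a+th,1,.0109)
    bot.move_l(p+off,r,rate=.12)
    print(round(th,2),round(bot.get_t(),2),bot.get_contact_force().round(1),(bot.get_eef_pos()-p-off).round(4),round(bot.get_opening(),4))
snap("side","e1"); snap("scene","e2")
E
```

```text
0.12 4.72 [-1.4  1.4 -2.8] [-0.0001 -0.0001  0.0001] 0.0233
0.29 5.23 [-1.4  2.  -2.6] [-0.0001  0.0001 -0.0005] 0.0233
0.45 5.73 [-0.3  1.4 -2.2] [-0.0001  0.0002 -0.0009] 0.0232
0.62 6.23 [ 0.5 -0.  -3.7] [ 0.      0.0001 -0.0008] 0.0232
0.79 6.73 [ 1.3 -0.3 -4.9] [ 0.0001  0.0002 -0.0008] 0.0232
0.96 7.23 [ 2.1  0.4 -5. ] [ 0.0002  0.0004 -0.0006] 0.0229
1.12 7.73 [ 4.9  0.5 -2.6] [ 0.0003  0.0006 -0.0003] 0.0232
1.29 8.23 [ 4.1  1.6 -0.6] [0.0004 0.0008 0.    ] 0.0233
1.46 8.73 [5.7 2.4 2.1] [0.0006 0.0008 0.0004] 0.0231
```

View pics/e1.png

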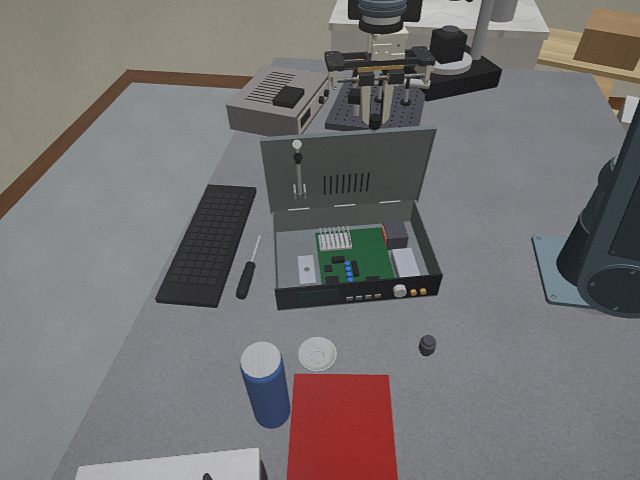

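View pics/e2.png

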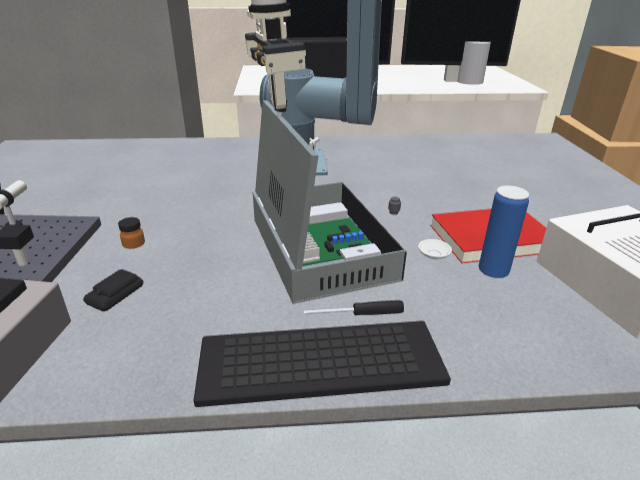

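```bash
python3 - <<'E'
from h import *
off=np.array([-.0012,-.0003,0])
bot.grip(.05); print(bot.get_t(),bot.get_contact_force().round(2))
x,z=lidpt(1.46,.2488,.003)
p,r=pose(x,-.05,z,np.pi+np.radians(10)+1.46,1,.0109+.07)
bot.move_l(p+off,r,rate=.15)
p,r=pose(-.06,.09,.30,np.radians(265),1)
bot.move_ptp(p+off,r); print(bot.get_t())
p,r=pose(-.02,.095,.17,np.radians(265),1)
bot.move_l(p+off,r,rate=.2)
bot.hold(.2)
print(bot.get_t(),bot.get_eef_pos().tolist(),bot.get_tcp_rot().tolist())
wsnap("f1"); snap("side","f2",(240,110,460,320),3)
E
```

```text
9.4917 [-0.74 -0.59 -0.89]
11.05
12.0833 [0.6212481954969402, 0.09933743085698583, 0.17165521226775965] [1.8804207181403965, 2.4260221128259674, -0.07926800479131642]
```

View pics/f1.png

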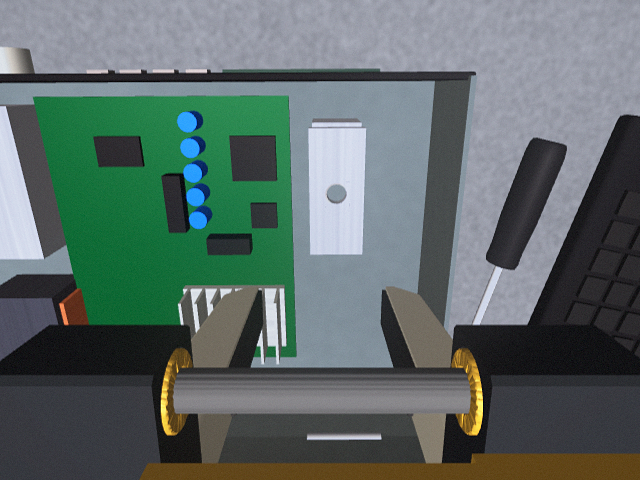

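View pics/f2.png

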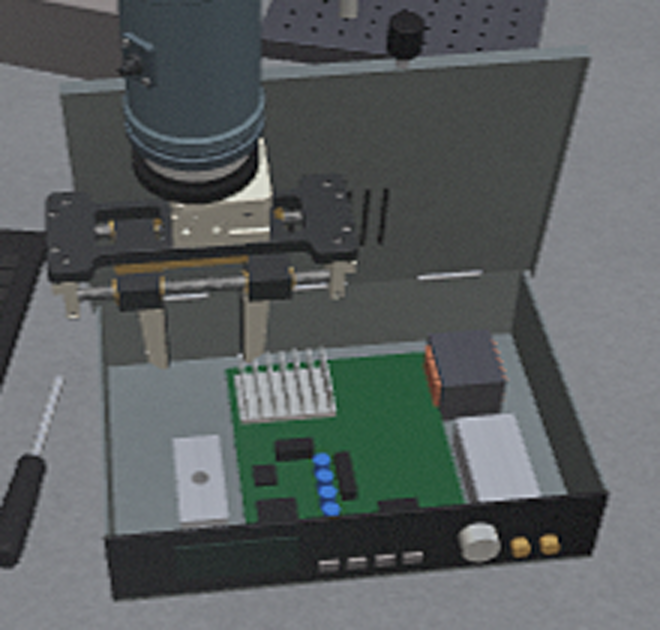

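```bash
python3 - <<'E'
import cv2
a=cv2.imread('pics/f1.png')[60:270,290:490];cv2.imwrite('pics/f3.png',cv2.resize(a,None,fx=3,fy=3,interpolation=2))
E
cat >> h.py <<'E'
def rayT(px,z,T,fov,cx,cy):
    f=240/np.tan(np.radians(fov/2)); d=T[:3,:3]@np.array([(px[0]-cx)/f,-(px[1]-cy)/f,-1]);o=T[:3,3];return o+d*(z-o[2])/d[2]
def w2u(p):
    d=p[:2]-U[:2];c,s=np.cos(U[2]),np.sin(U[2]);return np.array([c*d[0]+s*d[1],-s*d[0]+c*d[1],p[2]])
E
python3 - <<'E'
from h import *
T=wristT([0.6212481954969402,0.09933743085698583,0.17165521226775965],[1.8804207181403965,2.4260221128259674,-0.07926800479131642],TTC)
for k,px,z in(('hole',(336.5,193.5),.055),('stl',(309,129),.055),('str',(366,127.5),.055),('sbl',(310,254),.055),('sbr',(363,254),.055),('caseright-frontcorner',(474,73),.088)):
    w=rayT(px,z,T,*WI); print(k,w.round(4),w2u(w).round(4))
def ray(n,px,z):
    fov,cx,cy,Tc=CAM[n];return rayT(px,z,np.array(Tc),fov,cx,cy)
w=ray('side',(240+200/3,110+478/3),.055);print('side hole',w,w2u(w))
E
```

```text
hole [0.6264 0.1237 0.055 ] [-0.0424  0.1056  0.055 ]
stl [0.6005 0.1571 0.055 ] [-0.0812  0.0889  0.055 ]
str [0.6327 0.1663 0.055 ] [-0.0821  0.1224  0.055 ]
sbl [0.6202 0.0804 0.055 ] [-0.002   0.0888  0.055 ]
sbr [0.6537 0.089  0.055 ] [-0.002   0.1234  0.055 ]
caseright-frontcorner [0.6726 0.2066 0.088 ] [-0.1112  0.171   0.088 ]
side hole [0.62380349 0.1257537  0.055     ] [-0.04506397  0.10359772  0.055     ]
```

View pics/f3.png

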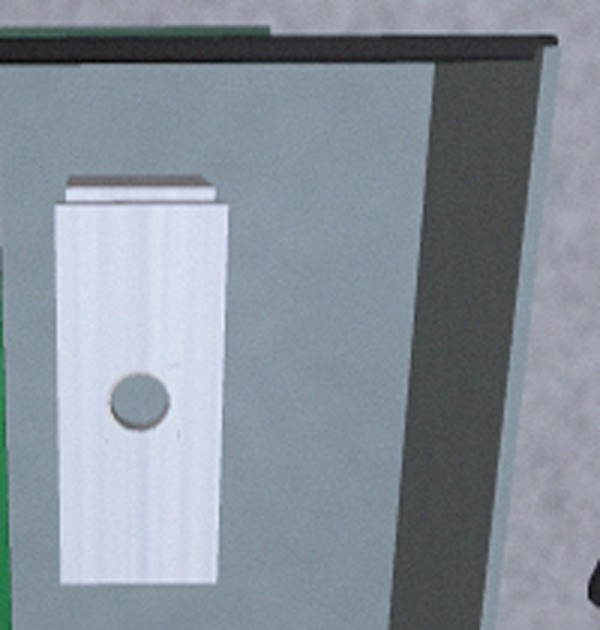

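```bash
python3 - <<'E'
from h import *
off=np.array([-.0012,-.0003,0])
x,z=ballpt(1.46,0); print(x,z)
p,r=pose(x,.105,z,np.radians(225),1,.10)
bot.move_l(p+off,r,rate=.2)
bot.grip(.04)
print(bot.get_t(),bot.get_eef_pos().tolist(),bot.get_tcp_rot().tolist())
T=wsnap("g1"); snap("side","g2",(240,110,460,320),3)
print('ball',projT(tw((x,.105,z),U)+off,*T).round(1),'foot',projT(tw((footpt(1.46,0)[0],.105,footpt(1.46,0)[1]),U)+off,*T).round(1),
 'pivot',projT(tw((ballpt(1.46,0,0)[0],.105,ballpt(1.46,0,0)[1]),U)+off,*T).round(1))
E
```

```text
0.07716722346505422 0.2696542516347529
13.6333 [0.6367999704483781, 0.07557444597397195, 0.3403159913465025] [1.501490985810944, 1.935581557450315, -0.6217991539635485]
ball [[319.2 251.9]] foot [[318.9 306.9]] pivot [[319.5 133. ]]
```

View pics/g1.png

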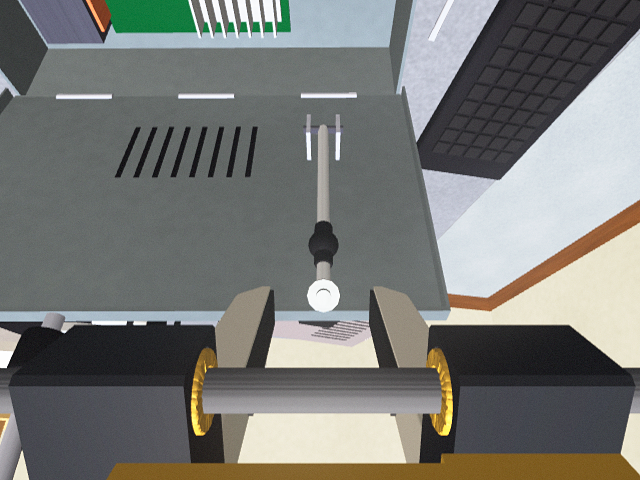

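View pics/g2.png

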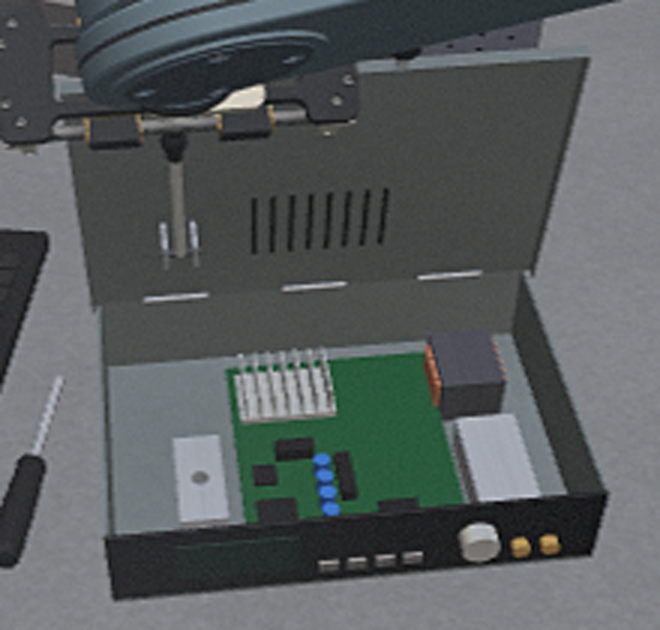

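```bash
python3 - <<'E'
from h import *
off=np.array([-.0012,-.0003,0])
T=(wristT([0.6367999704483781,0.07557444597397195,0.3403159913465025],[1.501490985810944,1.935581557450315,-0.6217991539635485],TTC),*WI)
for th in (1.38,1.42,1.46,1.5):
    x,z=lidpt(th,.222,-.0015); x0,z0=lidpt(th,.222,0.0)
    o=[]
    for y in(-.177,.177): o+=proj(tw((x,y,z),U)+off,'side').round(1).tolist()
    b=ballpt(th,0);b0=ballpt(th,0,0)
    o+=projT(tw([(b[0],.105,b[1]),(b0[0],.105,b0[1])],U)+off,*T).round(1).tolist()
    o+=proj(tw([(b[0],.105,b[1])],U)+off,'side').round(1).tolist()
    o+=projT(tw([(x0,.177,z0)],U)+off,*T).round(1).tolist()
    print(th,o)
print(proj(tw([(.1175,0,.088)],U)+off,'side'),projT(tw([(.1175,0,.088)],U)+off,*T))
E
```

```text
1.38 [[437.5, 129.8], [260.2, 141.9], [319.2, 232.5], [319.8, 123.3], [298.4, 160.6], [447.3, 305.5]]
1.42 [[436.4, 126.8], [260.1, 138.8], [319.2, 241.7], [319.8, 127.3], [298.1, 157.7], [443.8, 313.5]]
1.46 [[435.3, 124.0], [260.0, 135.9], [319.3, 250.1], [319.8, 131.2], [297.9, 154.9], [440.4, 320.6]]
1.5 [[434.2, 121.3], [259.9, 133.1], [319.3, 257.8], [319.8, 135.0], [297.6, 152.2], [437.0, 326.7]]
[[344.71586137 205.24721683]] [[203.39990347  94.2111961 ]]
```

```bash
python3 - <<'E'
from h import *
off=np.array([-.0012,-.0003,0])
x,z=ballpt(1.42,0)
p,r=pose(x,.105,z,np.radians(225),1,.004)
bot.move_l(p+off,r,rate=.1)
print(bot.get_t(),bot.get_contact_force().round(2))
wsnap("h0",(200,180,440,380),3)
bot.grip(0.0)
print(bot.get_t(),bot.get_opening(),bot.get_contact_force().round(2),(bot.get_eef_pos()-p-off).round(4))
T=wsnap("h1",(200,180,440,380),3)
E
```

```text
14.8083 [0.09 0.14 0.48]
15.3833 0.016383600424686208 [0.08 0.23 0.08] [0.0001 0.0001 0.0002]
```

View pics/h1.png

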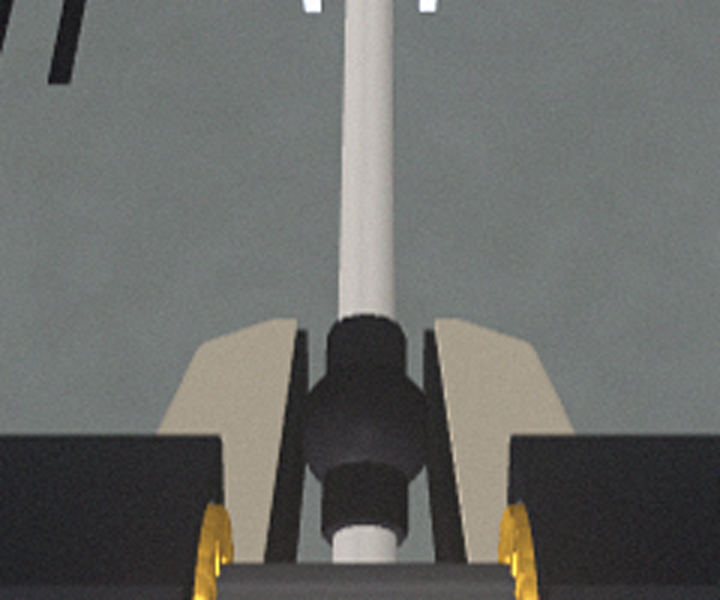

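```bash
python3 - <<'E'
from h import *
off=np.array([-.0012,-.0003,0])
p=bot.get_eef_pos();r=bot.get_tcp_rot();T=(wristT(p,r,TTC),*WI)
x,z=ballpt(1.42,0)
print('pred ball',projT(tw((x,.105,z),U)+off,*T))
def P(th,ph,psi,ah): x,z=ballpt(th,ph); p,r=pose(x,.105,z,np.radians(psi),1,ah); return p+off,r
for a in [(1.42,.45,200,.004),(1.42,.45,200,.07),(1.42,.45,271,.09),(1.42,.45,271,.002),(1.42,1.1,240,.002),(1.2,1.6,240,.002),(1.1,1.7,240,.002)]:
    q=bot.solve_ik(*P(*a)); print(a,None if q is None else q.round(2))
try:
    for ph,ps in((.15,217),(.3,208),(.45,200)):
        bot.move_l(*P(1.42,ph,ps,.004),rate=.06)
        print(bot.get_t(),bot.get_contact_force().round(2),round(bot.get_opening(),4))
except bot.MotionError as e: print(e)
wsnap("i1"); snap("side","i2",(240,110,460,320),3)
E
```

```text
pred ball [[317.58319817 319.23836097]]
(1.42, 0.45, 200, 0.004) [ 0.43  0.67  1.44 -1.18  1.54  0.56]
(1.42, 0.45, 200, 0.07) [ 0.52  0.68  1.35 -1.14  1.64  0.53]
(1.42, 0.45, 271, 0.09) [-0.09  0.4   1.09  0.02  1.66 -0.34]
(1.42, 0.45, 271, 0.002) [-0.09  0.42  1.26  0.02  1.46 -0.34]
(1.42, 1.1, 240, 0.002) [ 0.26  0.49  1.41 -0.55  1.29  0.17]
(1.2, 1.6, 240, 0.002) [ 0.28  0.58  1.49 -0.58  1.16  0.29]
(1.1, 1.7, 240, 0.002) [ 0.27  0.61  1.51 -0.59  1.11  0.31]
15.8667 [0.03 0.16 0.59] 0.0162
16.3 [-0.29  0.76  2.24] 0.0164
16.7333 [-0.17  0.67  0.38] 0.0159
```

View pics/i1.png

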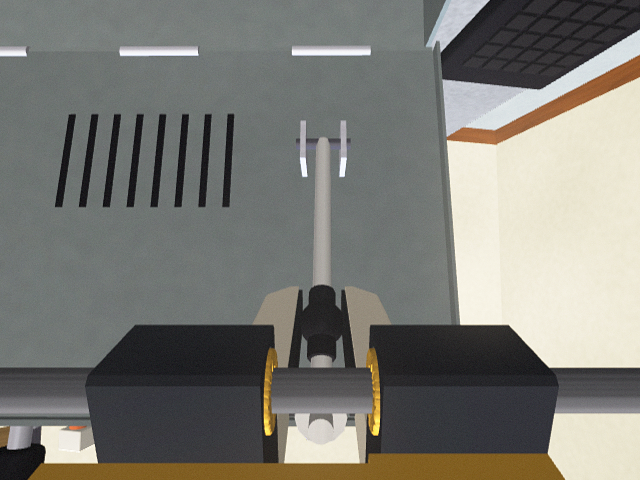

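View pics/i2.png

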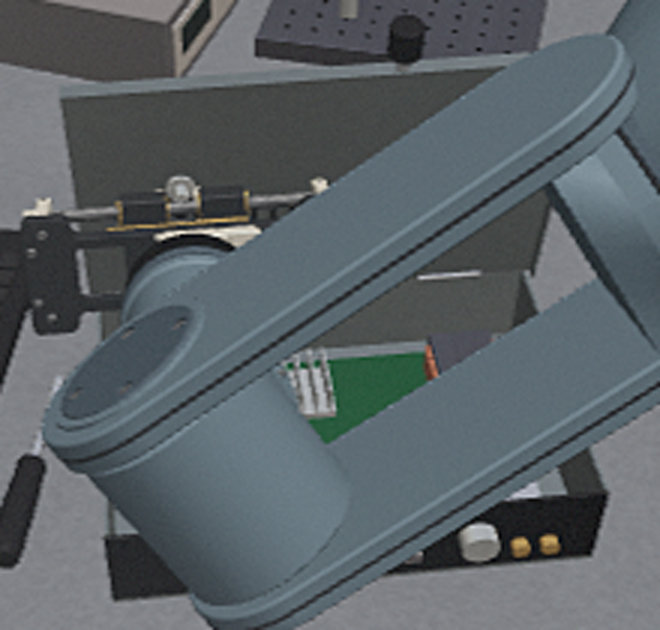

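```bash
cat >> h.py <<'E'
off=np.array([-.0012,-.0003,0])
def P(th,ph,psi,ah,y=.105): x,z=ballpt(th,ph); p,r=pose(x,y,z,np.radians(psi),1,ah); return p+off,r
E
python3 - <<'E'
from h import *
bot.grip(.045)
bot.move_l(*P(1.42,.45,202,.085),rate=.12)
bot.move_l(*P(1.42,.45,240,.11),rate=.15)
bot.move_l(*P(1.42,.45,271,.10),rate=.15)
bot.hold(.2)
print(bot.get_t())
T=wsnap("j1"); snap("scene","j2",(240,80,420,300),3)
x,z=ballpt(1.42,.45); b=footpt(1.42,.45);c=ballpt(1.42,.45,0)
print(projT(tw([(x,.105,z),(b[0],.105,b[1]),(c[0],.105,c[1])],U)+off,*T).round(1))
E
```

```text
20.0417
[[319.2 256.2]
 [319.1 208.5]
 [319.5 296.6]]
```

View pics/j1.png

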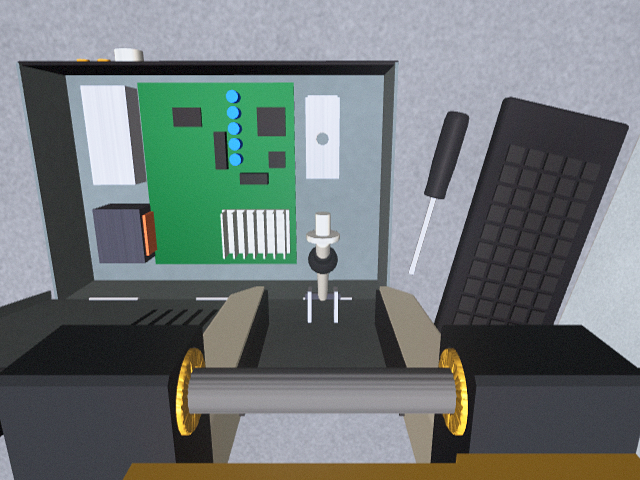

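View pics/j2.png

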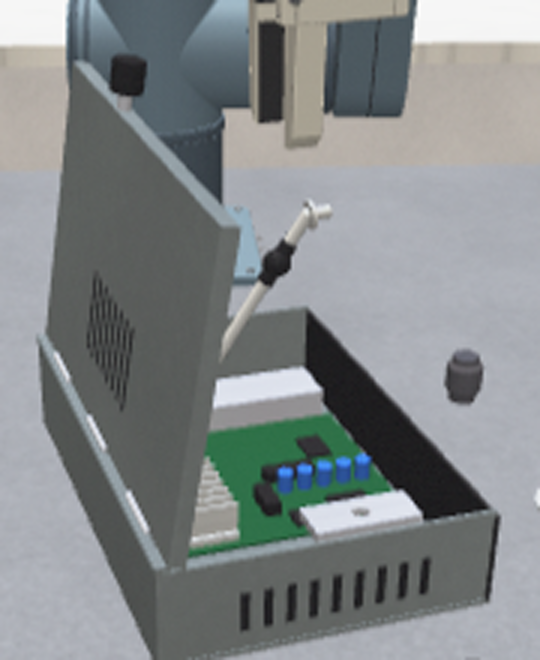

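```bash
python3 - <<'E'
from h import *
p,r=P(1.42,.45,271,.002)
bot.move_l(p,r,rate=.12); print(bot.get_t(),bot.get_contact_force().round(2))
bot.grip(0.0)
print(bot.get_t(),bot.get_opening(),bot.get_contact_force().round(2),(bot.get_eef_pos()-p).round(4))
T=wsnap("k1"); 
x,z=ballpt(1.42,.45); b=footpt(1.42,.45);c=ballpt(1.42,.45,0)
print(projT(tw([(x,.105,z),(b[0],.105,b[1]),(c[0],.105,c[1])],U)+off,*T).round(1))
E
```

```text
21.1083 [-0.27 -0.2  -0.18]
21.7 0.016212431350469993 [-0.74  0.49  1.02] [0.0001 0.     0.0002]
[[317.8 324.6]
 [317.  261.1]
 [318.9 352.9]]
```

View pics/k1.png

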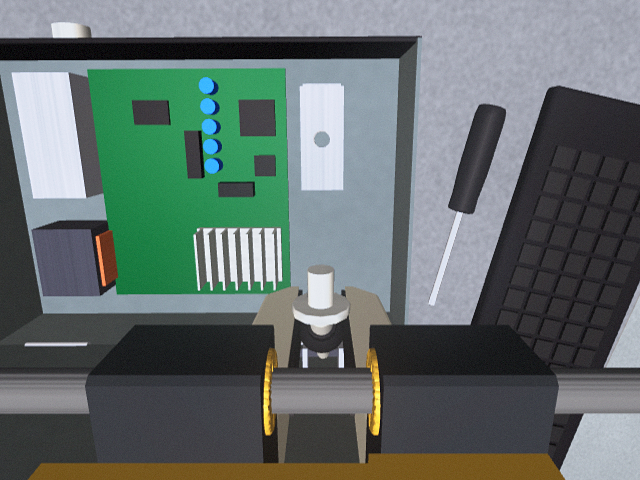

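```bash
cat >> h.py <<'E'
from scipy.optimize import fsolve
def inv(fx,fz):
    s=fsolve(lambda q:(np.array(footpt(*q))-[fx,fz])*100,[1.15,1.65]); return s
E
python3 - <<'E'
from h import *
for fz in(.044,.055,.060,.067,.075,.085):
    for fx in(-.045,): 
        q=inv(fx,fz); print(fx,fz,q.round(3),np.round(ballpt(*q),4), 'footdir',round(np.degrees(q[0]-q[1])-52.9,1))
for fx in(-.038,-.041,-.049,-.053): q=inv(fx,.055); print(fx,q.round(3),np.round(ballpt(*q),4))
E
```

```text
-0.045 0.044 [1.147 1.812] [-0.0181  0.0803] footdir -91.0
-0.045 0.055 [1.24  1.848] [-0.0161  0.0897] footdir -87.7
-0.045 0.06 [1.281 1.861] [-0.0151  0.0939] footdir -86.1
-0.045 0.067 [1.335 1.875] [-0.0138  0.0997] footdir -83.9
-0.045 0.075 [1.393 1.887] [-0.0123  0.1062] footdir -81.2
-0.045 0.085 [1.46  1.893] [-0.0105  0.1141] footdir -77.7
-0.038 [1.31  1.942] [-0.0099  0.0904]
-0.041 [1.28  1.902] [-0.0126  0.0901]
-0.049 [1.2   1.793] [-0.0196  0.0892]
-0.053 [1.16  1.736] [-0.023   0.0888]
```

```bash
python3 - <<'E'
from h import *
for th,ph,ps in((1.42,.7,267),(1.42,.95,258),(1.42,1.2,250),(1.42,1.45,244),(1.42,1.65,240),(*inv(-.045,.069),240)):
    bot.move_l(*P(th,ph,ps,.002),rate=.07)
    print(np.round((th,ph),2),round(bot.get_t(),2),bot.get_contact_force().round(2),round(bot.get_opening(),4),np.round(footpt(th,ph),4))
T=wsnap("l1"); snap("side","l2",(240,110,460,320),3);snap("scene","l3",(240,100,420,300),3)
print(projT(tw([(-.045,.105,.069),(-.045,.105,.055)],U)+off,*T).round(1))
E
```

```text
[1.42 0.7 ] 22.29 [-1.53  3.51  3.2 ] 0.0163 [-0.0369  0.2514]
[1.42 0.95] 22.83 [-1.46  5.67  3.54] 0.0164 [-0.0559  0.218 ]
[1.42 1.2 ] 23.38 [-0.99  2.71  0.89] 0.016 [-0.066  0.181]
[1.42 1.45] 23.92 [-0.45  1.81  0.13] 0.0161 [-0.0667  0.1426]
[1.42 1.65] 24.38 [-1.26  2.46 -0.16] 0.0161 [-0.0603  0.1125]
[1.35 1.88] 25.02 [-1.19  1.82 -0.75] 0.0165 [-0.045  0.069]
[[319.2 209.7]
 [319.3 187.3]]
```

View pics/l1.png

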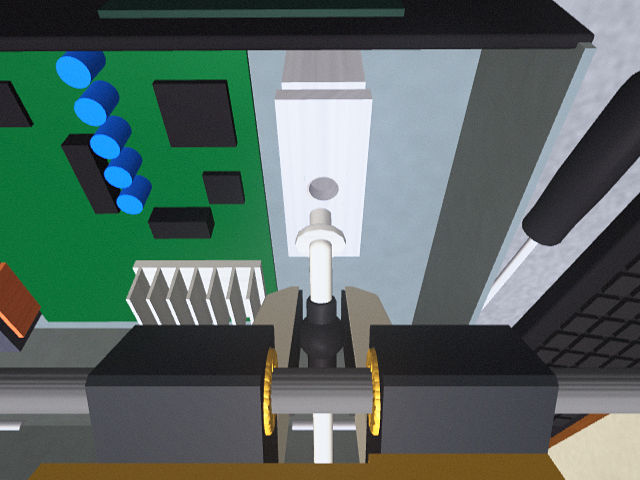

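View pics/l3.png

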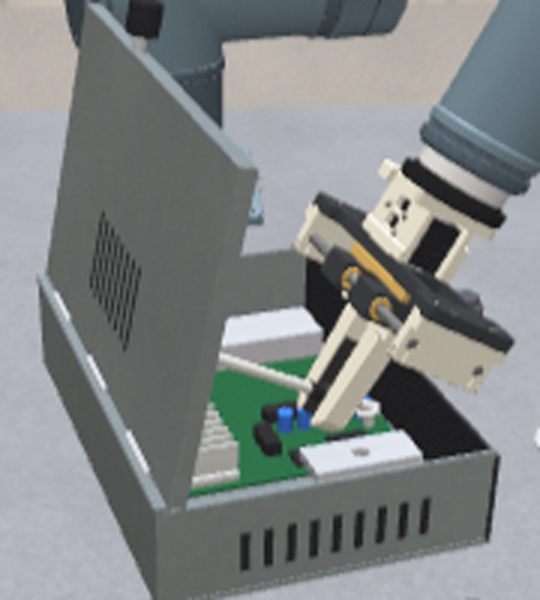

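```bash
python3 - <<'E'
from h import *
bot.move_l(*P(*inv(-.0455,.0625),240,.002,.106),rate=.04)
print(bot.get_t(),bot.get_contact_force().round(2))
T=wsnap("m1",(250,140,400,300),5)
print(projT(tw([(-.0455,.105,.0625),(-.0455,.105,.055)],U)+off,*T).round(1))
E
```

```text
25.4583 [ 0.12  0.99 -1.42]
[[315.  209.1]
 [315.2 196.9]]
```

View pics/m1.png

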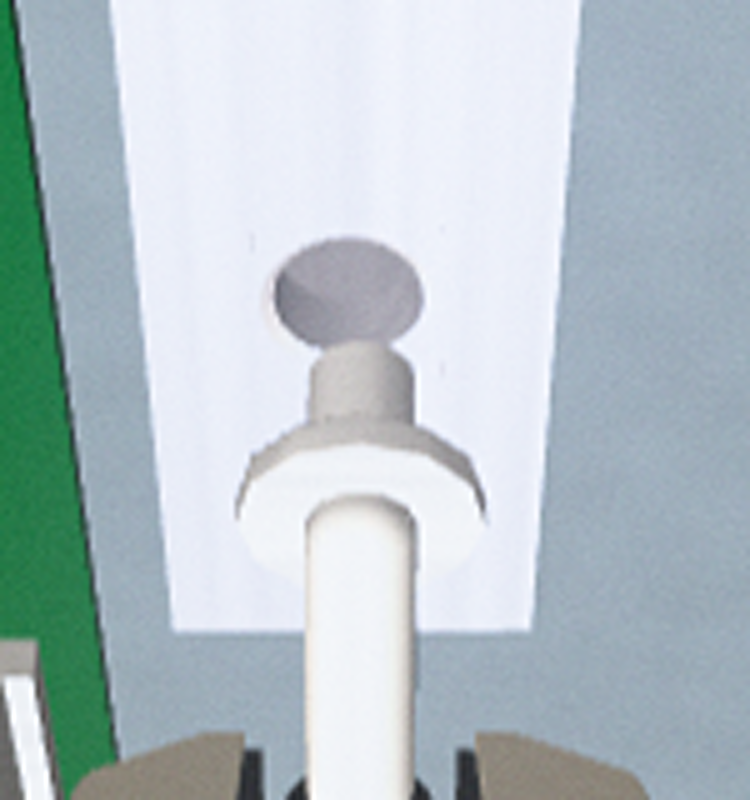

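```bash
python3 - <<'E'
from h import *
f0=bot.get_contact_force()
for fz in(.060,.058,.0565,.055,.0535,.052):
    p,r=P(*inv(-.0452,fz),240,.002,.1056)
    bot.move_l(p,r,rate=.03); f=bot.get_contact_force()
    print(fz,round(bot.get_t(),2),f.round(2),(f-f0).round(2),(bot.get_eef_pos()-p).round(4))
    if np.linalg.norm((f-f0))>5: break
T=wsnap("n1",(250,140,400,300),5); snap("side","n2",(240,110,460,320),3)
print(projT(tw([(-.0452,.105,fz),(-.0455,.105,.055)],U)+off,*T).round(1))
E
```

```text
0.06 25.76 [0.92 1.33 0.11] [-0.04 -0.14  0.09] [0.0001 0.     0.    ]
0.058 26.01 [-0.06 -0.16  0.03] [-1.02 -1.63  0.  ] [-0.0001 -0.0001 -0.0001]
0.0565 26.26 [ 0.85 -0.11  0.26] [-0.11 -1.58  0.23] [-0.0001 -0.0001 -0.0001]
0.055 26.51 [-0.6   0.99 -0.16] [-1.56 -0.48 -0.19] [-0.0001  0.     -0.0002]
0.0535 26.76 [-0.17  1.29  0.53] [-1.13 -0.19  0.5 ] [-0.0001  0.0001 -0.0002]
0.052 27.01 [-0.14  0.86 -0.44] [-1.1  -0.61 -0.46] [-0.0001  0.0001 -0.0002]
[[316.7 210.1]
 [316.6 214.6]]
```

View pics/n1.png

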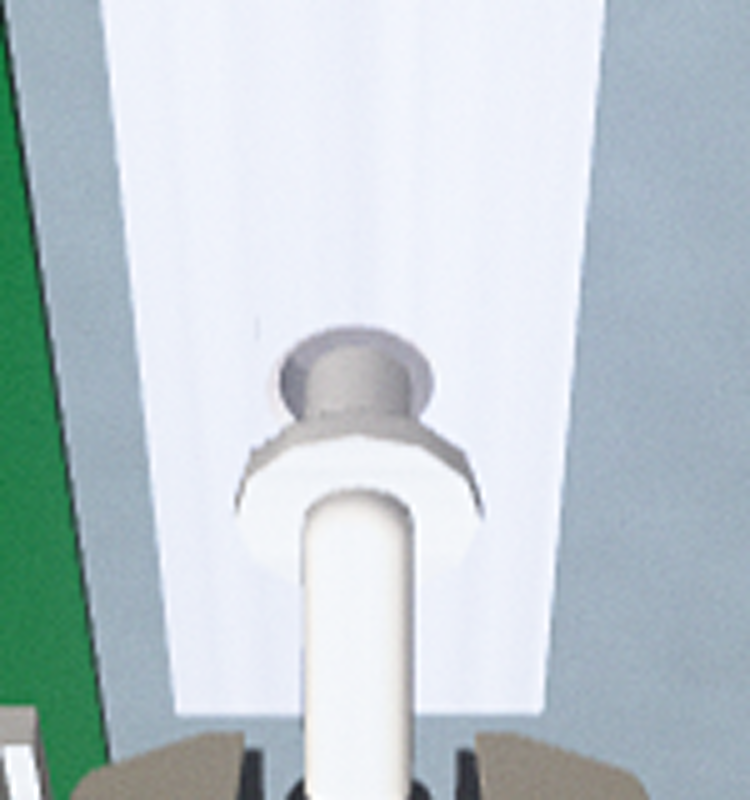

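```bash
python3 - <<'E'
from h import *
f0=bot.get_contact_force()
for fz in(.051,.050,.049,.048,.047,.046,.045,.044,.0435,.043,.0425):
    p,r=P(*inv(-.0452,fz),240,.002,.1056)
    bot.move_l(p,r,rate=.025); f=bot.get_contact_force()
    print(fz,round(bot.get_t(),2),f.round(2),(bot.get_eef_pos()-p).round(4))
    if np.linalg.norm((f-f0))>4.5: break
T=wsnap("o1",(250,140,400,300),5); snap("side","o2",(240,110,460,320),3)
E
```

```text
0.051 27.36 [0.61 0.7  0.39] [-0.      0.     -0.0001]
0.05 27.61 [-0.28  0.23  0.45] [-0.      0.     -0.0001]
0.049 27.86 [0.51 1.52 0.24] [-0.      0.     -0.0001]
0.048 28.11 [-0.25  0.87 -0.19] [-0.0001  0.0001 -0.0001]
0.047 28.36 [-0.43  0.79  3.31] [0.0001 0.     0.0004]
0.046 28.61 [-2.02  0.22  7.57] [ 0.0002 -0.0001  0.0011]
```

View pics/o1.png

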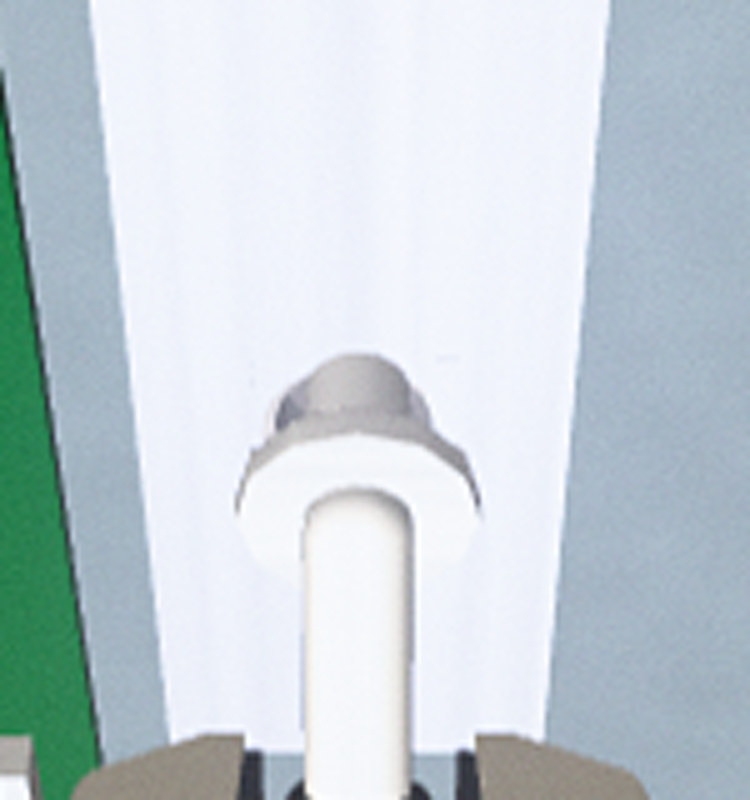

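```bash
python3 - <<'E'
from h import *
for fx,fz in((-.0452,.0475),(-.0442,.0472),(-.0432,.047),(-.0422,.047),(-.0422,.046),(-.0422,.045),(-.0422,.044),(-.0422,.043)):
    p,r=P(*inv(fx,fz),240,.002,.1056)
    bot.move_l(p,r,rate=.025); f=bot.get_contact_force()
    print(fx,fz,round(bot.get_t(),2),f.round(2),(bot.get_eef_pos()-p).round(4))
    if np.linalg.norm(f)>7: break
T=wsnap("q1",(250,140,400,300),5); snap("scene","q2",(240,100,420,300),3)
E
```

```text
-0.0452 0.0475 28.96 [-1.63  2.35  3.39] [0.     0.0003 0.    ]
-0.0442 0.0472 29.21 [-1.85  5.25  4.07] [-0.0001  0.001   0.    ]
-0.0432 0.047 29.46 [-3.6   8.13  4.66] [-0.0002  0.0017  0.0001]
```

View pics/q1.png

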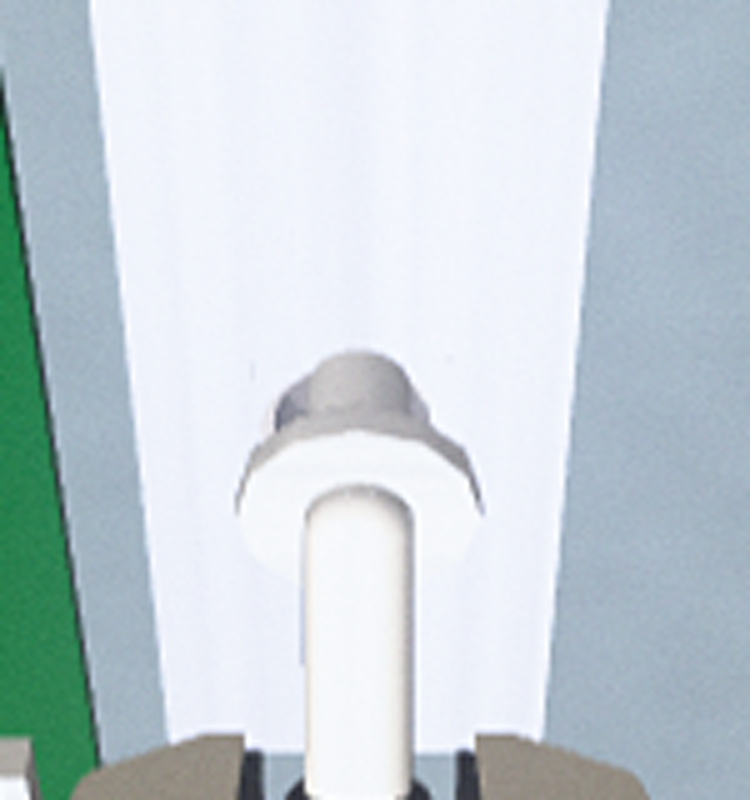

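View pics/q2.png

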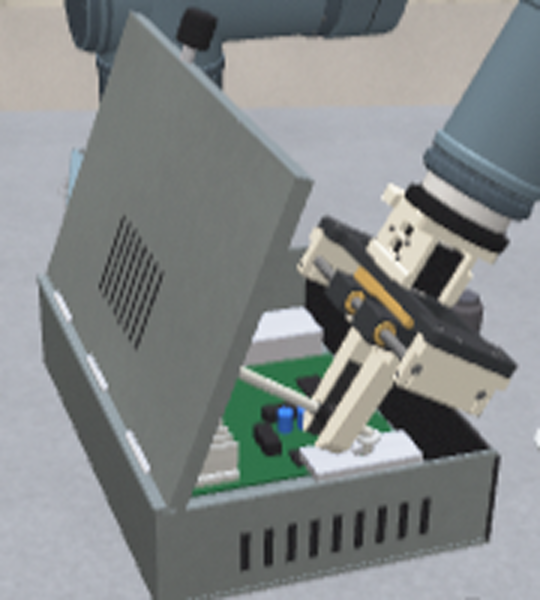

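```bash
python3 - <<'E'
from h import *
for fx,fz in((-.0452,.0475),(-.0445,.052),(-.0412,.052)):
    p,r=P(*inv(fx,fz),240,.002,.1056)
    bot.move_l(p,r,rate=.03); f=bot.get_contact_force()
    print(fx,fz,round(bot.get_t(),2),f.round(2),(bot.get_eef_pos()-p).round(4))
T=wsnap("r1",(250,140,400,300),5); snap("side","r2",(240,110,460,320),3)
E
```

```text
-0.0452 0.0475 29.81 [-1.6   4.57  2.7 ] [ 0.      0.0006 -0.    ]
-0.0445 0.052 30.1 [-1.57  4.9  -2.45] [-0.0006  0.0007 -0.0012]
-0.0412 0.052 30.35 [-0.88  5.43 -2.41] [-0.0007  0.0005 -0.0015]
```

View pics/r1.png

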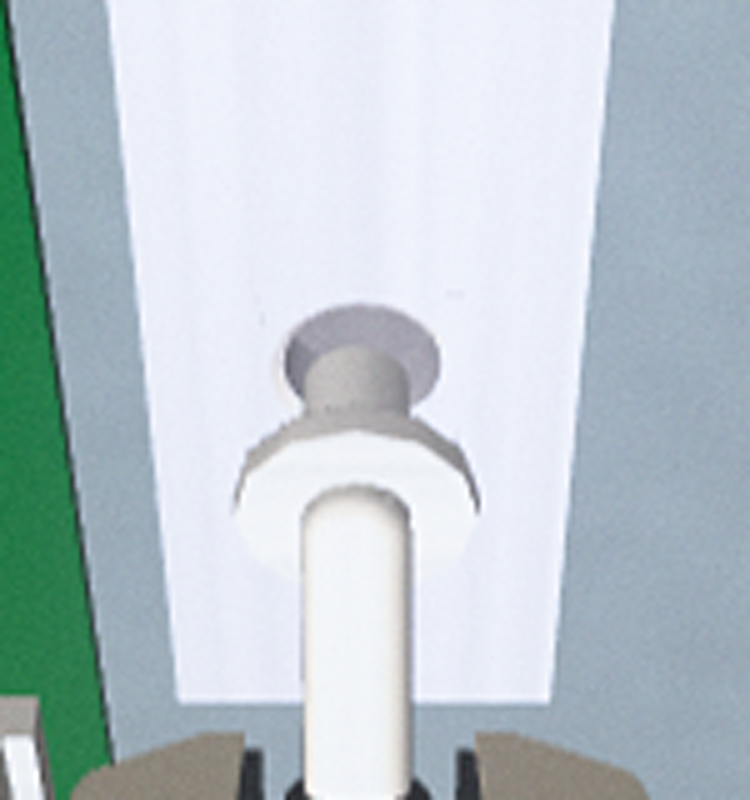

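View pics/r2.png

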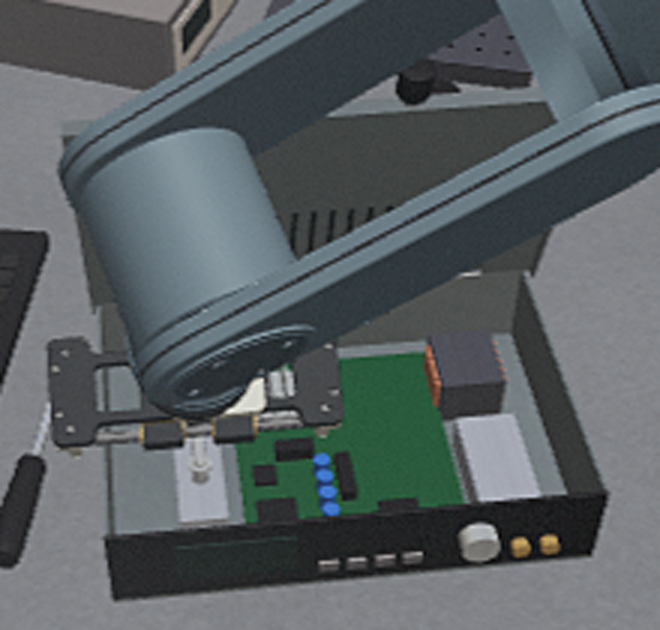

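```bash
python3 - <<'E'
from h import *
T=wristT(bot.get_eef_pos(),bot.get_tcp_rot(),TTC)
f=240/np.tan(np.radians(58.746/2))
w=rayT((250+363/5,140+357/5),.055,T,*WI);print('hole',w2u(w).round(4))
h=w2u(w)
# collar centre: rim extremes row ~512 (top face disc edges), depth from width
for W,row in((245,510),(248,505)):
    dep=f*.018/(W/5)
    px=(250+357/5,140+row/5)
    q=np.array([(px[0]-WI[1])/f*dep,-(px[1]-WI[2])/f*dep,-dep]);p=T[:3,:3]@q+T[:3,3]
    print('collar',w2u(p).round(4), (w2u(p)-h).round(4))
# foot axis: width 8mm just at tip: cols 303..411
# tip front edge pixel -> assume tip z, give x
for z in(.053,.055,.057,.059,.061):
    e=w2u(rayT((250+357/5,140+345/5),z,T,*WI)); print(z,'tip centre x rel hole',round(e[0]+.004-h[0],4))
q=inv(-.0412,.052);print(q)
M=T[:3,:3];print('view dir angle',np.degrees(np.arcsin(M[2,2])))
E
```

```text
hole [-0.0434  0.1056  0.055 ]
collar [-0.0414  0.1052  0.0698] [ 0.002  -0.0004  0.0148]
collar [-0.043   0.1052  0.0708] [ 0.0004 -0.0004  0.0158]
0.053 tip centre x rel hole 0.0045
0.055 tip centre x rel hole 0.0028
0.057 tip centre x rel hole 0.001
0.059 tip centre x rel hole -0.0007
0.061 tip centre x rel hole -0.0024
[1.25310145 1.89056133]
view dir angle 44.67743374783701
```

```bash
python3 - <<'E'
from h import *
for fz in(.0505,.049,.0475,.046,.0445,.043,.0415,.040,.0385,.037):
    p,r=P(*inv(-.0412,fz),240,.002,.1059)
    bot.move_l(p,r,rate=.025); f=bot.get_contact_force()
    print(fz,round(bot.get_t(),2),f.round(2),(bot.get_eef_pos()-p).round(4))
    if np.linalg.norm(f)>6.5 and fz<.05: break
T=wsnap("s1",(250,140,400,300),5)
E
```

```text
0.0505 30.7 [-1.53  4.25 -3.11] [-0.0003  0.     -0.0007]
0.049 30.95 [-0.78  1.5  -0.53] [ 0.     -0.0003  0.    ]
0.0475 31.2 [-0.8   1.08 -0.39] [ 0.0002 -0.0004  0.0003]
0.046 31.45 [ 0.66  0.61 -0.14] [ 0.     -0.0001  0.    ]
0.0445 31.7 [ 0.02  0.88 -0.49] [-0.0002  0.0001 -0.0003]
0.043 31.95 [-0.62  1.1   0.41] [-0.0001  0.0002 -0.0002]
0.0415 32.2 [ 0.37  0.23 -0.56] [-0.0001  0.0001 -0.0002]
0.04 32.45 [-0.25  1.42 -0.84] [-0.0001  0.0001 -0.0002]
0.0385 32.7 [ 0.56  0.61 -0.77] [-0.0001  0.0001 -0.0002]
0.037 32.95 [-0.59  1.04 -1.81] [-0.0001  0.0001 -0.0002]
```

View pics/s1.png

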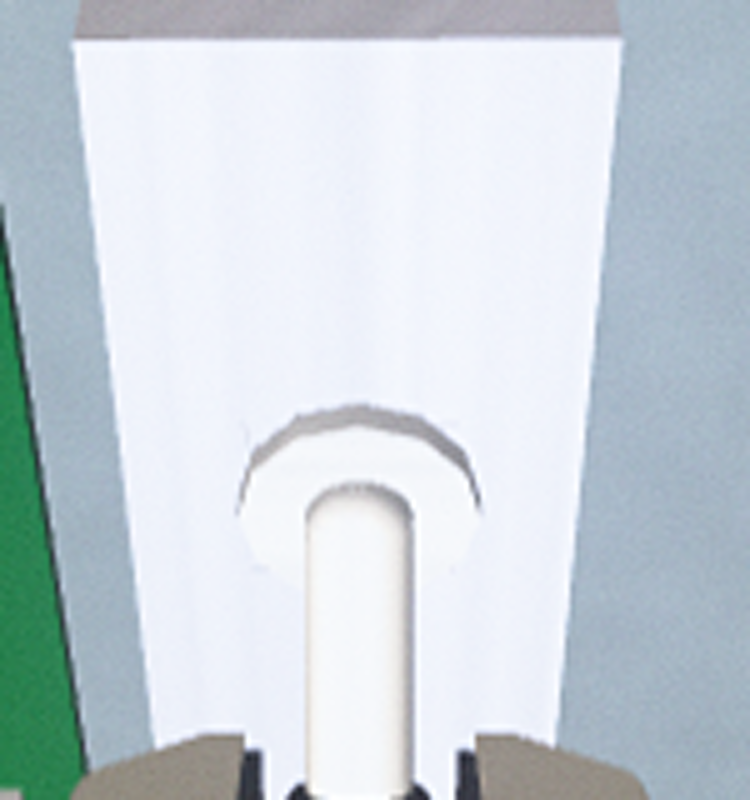

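```bash
python3 - <<'E'
from h import *
for fz in(.036,.035,.034,.033,.032,.031):
    p,r=P(*inv(-.0412,fz),240,.002,.1059)
    bot.move_l(p,r,rate=.02); f=bot.get_contact_force()
    print(fz,round(bot.get_t(),2),f.round(2),(bot.get_eef_pos()-p).round(4))
    if f[2]>3 or np.linalg.norm(f)>6.5: break
T=wsnap("t1",(250,140,400,300),5);snap("scene","t2",(240,100,420,300),3)
E
```

```text
0.036 33.25 [-1.15  2.14  1.59] [ 0.0001 -0.      0.0002]
0.035 33.5 [-2.21  0.4   5.46] [ 0.0002 -0.0002  0.001 ]
```

View pics/t1.png

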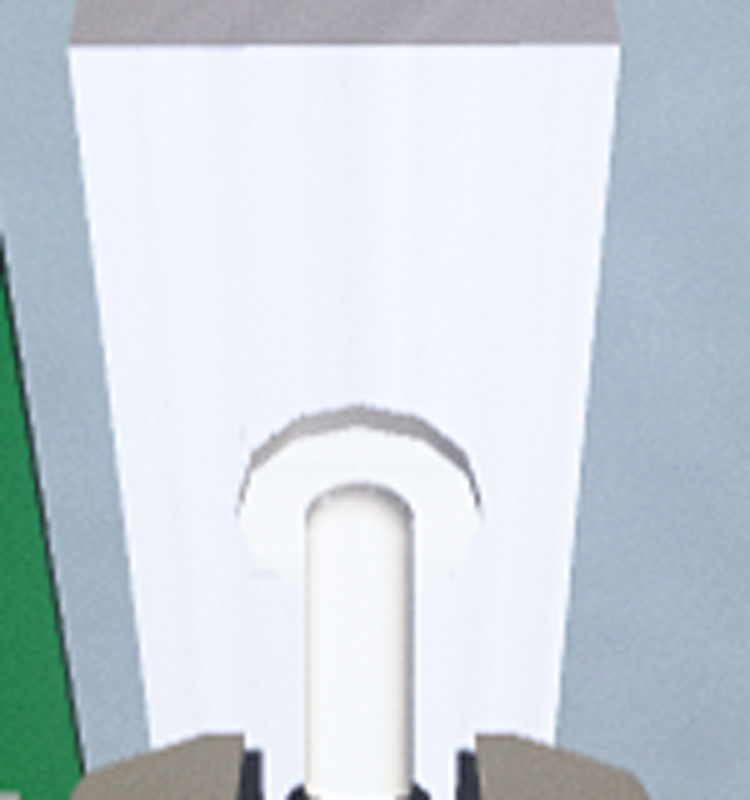

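View pics/t2.png

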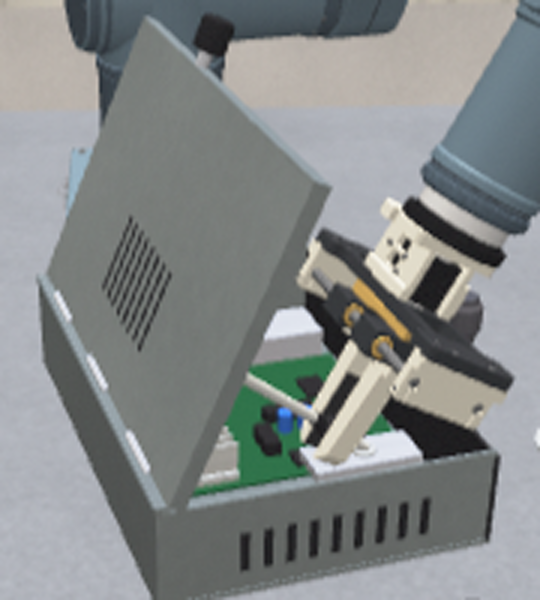

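```bash
python3 - <<'E'
from h import *
bot.grip(.045); print(bot.get_t(),bot.get_contact_force().round(2))
p,r=bot.get_eef_pos(),bot.get_tcp_rot(); z=R.from_rotvec(r).as_matrix()[:,2]
bot.move_l(p-z*.11,rate=.10); bot.hold(.5)
print(bot.get_t(),bot.get_contact_force().round(2),bot.get_eef_pos())
T=wsnap("u1");wsnap("u1z",(250,140,400,300),5); snap("scene","u2",(240,100,420,300),3); snap("side","u3",(240,110,460,320),3)
E
```

```text
34.275 [-0.04  0.24  0.46]
36.025 [ 0.58 -0.63  0.28] [0.61798291 0.15256051 0.16973291]
```

View pics/u1.png

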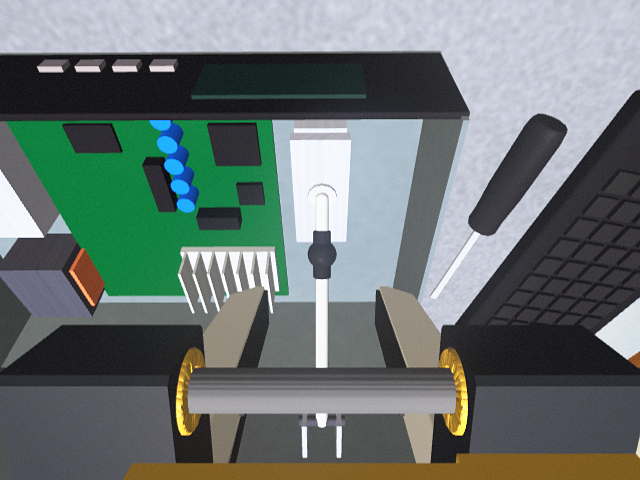

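View pics/u2.png

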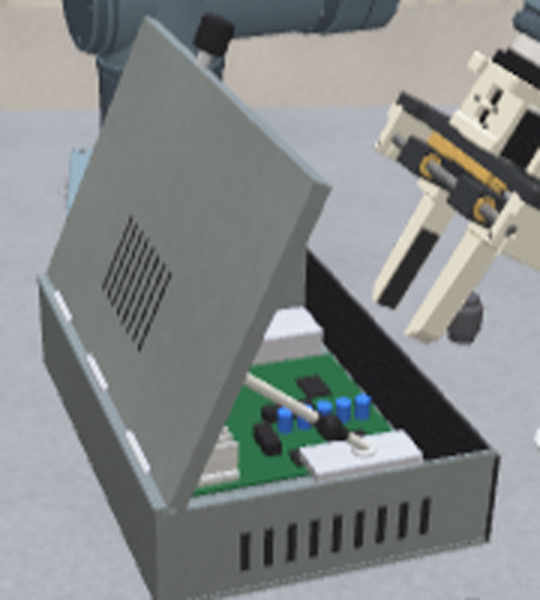

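View pics/u3.png

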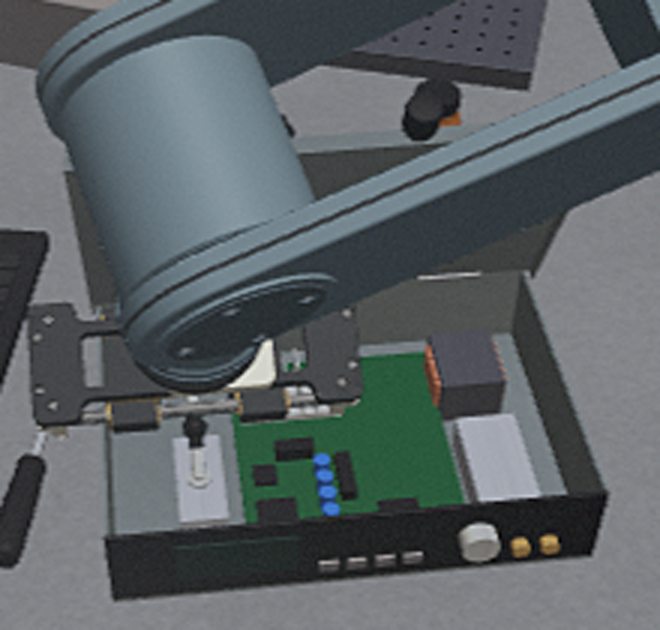

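```bash
python3 - <<'E'
from h import *
for th in(1.0,1.05,1.1,1.15,1.2):
    x,z=lidpt(th,.222,-.0015); print(th,proj(tw((x,.177,z),U)+off,'scene').round(1),proj(tw((x,-.177,z),U)+off,'scene').round(1))
print('obs',240+328/3,100+187/3,240+150/3,100+17/3)
E
```

```text
1.0 [[361.6 168. ]] [[301.9 111.8]]
1.05 [[356.6 165.5]] [[298.  109.7]]
1.1 [[351.5 163.3]] [[293.9 107.8]]
1.15 [[346.1 161.3]] [[289.7 106.1]]
1.2 [[340.5 159.6]] [[285.3 104.6]]
obs 349.3333333333333 162.33333333333334 290.0 105.66666666666667
```

View pics/u1z.png

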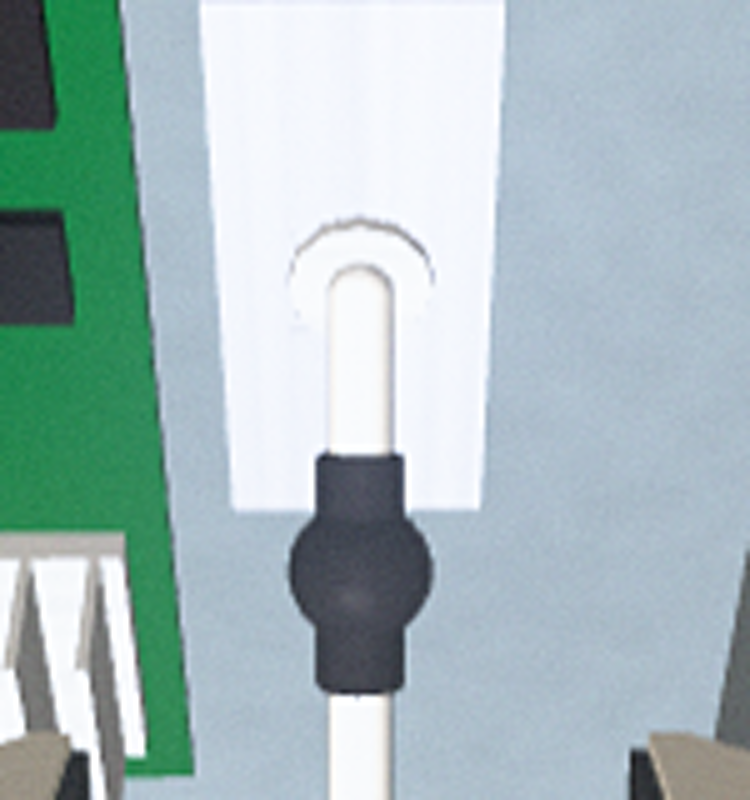

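Lid angle is about 1.13 rad with the collar flat on the strip. I'm backing off a little further, then handing in.

```bash
python3 - <<'E'
from h import *
p,r=bot.get_eef_pos(),bot.get_tcp_rot(); z=R.from_rotvec(r).as_matrix()[:,2]
bot.move_l(p-z*.06,rate=.12); bot.hold(.8)
wsnap("v1",(250,140,400,300),5);d=snap("scene","v2",(240,100,420,300),3)
a,b=cv2.imread("pics/u2.png"),cv2.imread("pics/v2.png"); print(np.abs(a[:500,40:330].astype(int)-b[:500,40:330]).mean())
print(bot.get_t(),bot.get_contact_force().round(2)); bot.sign_off()
E
```

```text
1.213648275862069
37.775 [-0.57 -1.17 -0.91]
the job is handed in; nothing more can be done
```

I opened the lid by its knob, and it stayed up when released (about 1.4 rad by the cameras). I swung the prop rod out in two grasps, lowered its foot into the holding hole, let go, backed off and handed in at about 38 s. No verdict was reported.

- **Seating:** the first lowering landed the foot on the front rim of the hole. I lifted it clear, moved it about 4 mm towards the hinge and lowered it again. It then went in freely until the collar met the strip. Against the rim contact that is about 11.5 mm of travel, which matches fully in.
- **Forces:** the highest wrist reading while the foot was on the strip was about 10 N, during a short sideways pull. I could not read the rod-to-unit force itself.
- **Final checks:** the wrist picture showed the collar flat on the strip. The lid stood at about 1.13 rad by the scene camera. It had not moved in the pictures taken about 2 s apart just before hand-in. The contact force was close to zero, and I saw no bystander moved.
- **Disagreements:**
  - The wrist camera sat about 2 mm sideways from where the knob grip and side camera placed the unit.
  - My rod model put the foot's contact height 7 to 8 mm too low, so I seated the foot by picture and force instead.

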